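Hold a frame rail against the sprung stop for screwing

TASK

A small wooden frame is to be screwed together on the bench: pick up the long loose rail, lay it in the channel of the jig between the two low guides, and push its end square against the crosspiece until the steel pointer stands between the two black marks on the back block. Be the third hand: finish while still holding the rail there with a steady push, so that the screw can be driven; never run the sprung carriage to the end of its travel, and leave the other things on the bench alone.

Things in the scene. Friction and masses are not known exactly. Their poses are not given: they have to be found in the camera images.
- rail: the loose rail: plain brown-wood bar 150 long (its x), 30 wide (y), 45 high (z), 80 to 170 g, both ends alike; origin at the centre of its underside. It starts on the bare bench, z up, and goes into the jig the same way up, either end first. (The 60 mm offcut of the same section is not it.)
- jig: the framing jig, fixed on the bench; place and yaw differ each time. Origin at the centre of its underside, x = the way the rail is pushed, z up. Plywood bed 300 (x) by 120 (y), 12 thick. Two guides on it from x = -140 to -10, 38 apart (4 play each side of the rail), stepped inner edges, tops at z = 20. Wooden back block at x = 110 to 150, 110 wide, top at z = 52
- channel (a point): middle of the rail's place: on the bed's top, on the centre line between the guides (jig x = -45, y = 0, z = 12). With the centre of the rail's underside here its end just touches the crosspiece at rest; the right push brings it about 12 mm further in jig x
- crosspiece: the frame's crosspiece: brown-wood bar 160 long (jig y), 30 thick (jig x), 45 high, clipped in the sprung carriage across the channel's end, an aluminium plate 8 thick behind it. Origin at the centre of its underside, at rest at jig x = 45, z = 12.5; its near face is at jig x = 30. Axes as the jig's
- carriage (a joint): how far the sprung carriage with the crosspiece is pushed back along jig x, in m: 0 at rest, 0.024 at the end of its travel. Spring: 2.4 N to start it, then 0.8 N per mm. The pointer is between the marks from 0.007 to 0.017 (8 to 16 N); the middle is 0.012 (12 N). It springs back if let go
- pointer (a point): tip of the steel pointer, a flat tongue 10 wide sticking out from the carriage over the back block (at rest at jig x = 113, z = 57). The two thin black marks run across the block's top at jig x = 120 and 130
- offcut: bystander: short brown-wood offcut 60 x 30 x 45 high; origin at the centre of its underside
- palm_press: bystander: turned dark-wood felting press, 74 across, 80 high; origin at the centre of its underside
- mug: bystander: white mug, 80 across, 90 high, handle at its +y; origin at the centre of its underside
- screwdriver: bystander: wood-handled screwdriver lying on the bench, about 200 long, 26 high
Not all that is in view belongs to the job. What is shaped like the rail but blue is not meant.

How it is judged:
On the way, in this order (a step that is already met when the one before it is completed fails the run):
1. the rail lies on the jig's bed between the guides (y of rail in the frame of channel between -0.008 and 0.008 m and z of rail in the frame of channel between -0.005 and 0.005 m and angle between the x axis of rail and the x axis of jig, either way round below 0.09 rad and angle between the z axis of rail and the z axis of jig, either way round below 0.06 rad), for 0.1 s.
2. the rail is pressed on the crosspiece with the pointer between the marks (all of step 1 and value of joint carriage between 0.007 and 0.017 m and contact force between rail and crosspiece between 6 and 18 N), for 0.3 s.
At the end, for the whole second after the job is handed in: The gripper still holds or pushes the rail, at rest; the rail lies on the bed (within 5 mm) upright, on the channel's centre line within 8 mm and square within 0.09 rad; its end bears on the crosspiece with 6 to 18 N and the carriage stands 7 to 17 mm back (pointer between the marks) (all of step 2 and contact force between the fingers and rail above 3 N and linear speed of rail below 0.02 m/s and velocity of joint carriage between -0.02 and 0.02 m/s); the arm keeps its last pose, push and grip.
It fails at once if the carriage is run to the end of its travel (value of joint carriage above 0.0225 m).
It fails at once if the offcut is disturbed (distance of offcut from where it was at the start of the episode above 0.03 m).
It fails at once if the palm press is disturbed (distance of palm_press from where it was at the start of the episode above 0.03 m).
It fails at once if the mug is disturbed (distance of mug from where it was at the start of the episode above 0.03 m).
It fails at once if the screwdriver is disturbed (distance of screwdriver from where it was at the start of the episode above 0.03 m).
It also fails if it takes over 45 s, if anything falls off the work surface, if the arm or the gripper's body presses on something with over 40 N, if the wrist force passes 120 N, or if a joint passes its speed limit or range.

ROBOT

A 7-joint arm with a two-finger parallel gripper is mounted at the origin on the work surface. World frame = base frame: x ahead of the robot, y to its left, z up, the work surface at z = 0. Lengths are in m, angles in rad, forces in N, time in s.
With the tool pointing down it reaches from about 0.4 to 0.875 m from the base axis. Payload 19.3 kg.
Tool frame: the origin (TCP) lies midway between the tips of the shut fingers; the grasp point (between the pads) lies 19 mm behind it; x points along the fingers, y is the direction in which the jaws open and shut, and the axes are right-handed (so a half turn about x gives the same grasp; the last joint's range is limited). The gripper opens to 85 mm and grips with 20 to 120 N. Pads are 22 mm wide; open, the fingers measure 114 mm over their backs; the gripper's body (76 mm by 85 mm) begins 54 mm behind the grasp point. The pads swing forward as they close: fully open they stand 13 mm farther back than shut.
Start: joints at [-1.292, 0.521, -0.036, 1.599, 0.021, 1.021, -0.113], TCP at [0.214, 0.587, 0.231] pointing down, gripper open.
Joint ranges: [-2.91, 2.91], [-0.3, 2.13], [-1.5, 1.42], [0.17, 2.43], [-1.26, 4.41], [0.16, 1.93], [-2.52, 2.52]. Speed limits (rad/s): [1.89, 1.89, 2.39, 2.39, 3.01, 3.01, 3.01].

INTERFACE

Orientations are given as [roll, pitch, yaw] about the fixed x, y, z axes, in that order (R = Rz(yaw) Ry(pitch) Rx(roll)).
In Python, from workcell import telemetry, vision, workorder gives the robot as it stands. The module is installed in compiled form; this text tells all that it offers.
- The arm moves only by the tool play_rows, never from a script. Its argument "deltas" is a list of rows, each a list of 7 numbers: the shift along the world's x, y, z in mm, then the turn, a rotation vector about the world's x, y, z in degrees, then the finger opening in mm, from 0 to 85.4. In form: [[x, y, z, wx, wy, wz, jaw], ...]. A call has 1 to 8 rows; each row shifts and turns the commanded pose from where the row before left it; what a row does not reach is not made up. A row lasts 1/8 s, in which the tool goes at most 62.5 mm and 10.7 degrees, less where a joint would pass 70% of its speed; a pose out of reach is approached as far as the arm can. A call with a gripper value outside its range is refused whole. The fingers move at their own pace and stop on an object; "grip_force" is the grip in N (left out, the last holds). Time passes only in rows, so rows that do not move let the fingers close. It gives the time, the measured TCP pose, the force and the opening at its end, in the units of the state.
- telemetry.observe(): the state, without advancing time (a new reading comes with each control period).
- vision.grab_frame(name): name is "scene" or "top"; returns the picture (480x640x3 uint8, red, green, blue); there is no depth.
- vision.camera_info(name): a dict with "mtx" (3x3 intrinsics, pixels), "rvec" (rotation vector, rad) and "tvec" (3), from world to camera coordinates, as OpenCV has them. Camera axes: x right, y down, z forward; pixel columns grow to the right and rows downward; lengths in m; the calibration is good to about 2 mm. A picture is of the moment at which its call begins. camera_info takes no time and is no camera call.
- workorder.job_done(): hands the job in, once; it reports no verdict.
The state is a dict: "clock": time; "qpos": joint angles; "qd": joint speeds; "joint_efforts": joint torques, N m; "position": TCP position; "tool_rot": TCP orientation; "force": force on the tool from outside, world axes, zero at the start; "moment": the same for the moment, N m; "grip_width": finger opening in m.
Only numpy, scipy, OpenCV 4.12 (cv2) and the standard library are available. Lean on these libraries where they do the work, as an engineer would, in place of code of your own. Each camera call takes 0.05 s, during which the arm holds its last target. There are 200 camera calls.

## Working session

There is one attempt and no reset: what is moved stays moved. The work goes in short steps, Python scripts to look and compute and a tool call to move; the robot and the scene stay as the last step left them, time stands still between calls to the robot, and variables do not carry over. Pictures are saved under pics/ and viewed, about 8 in all and at most 12, crops included, and the job is handed in when it is done.

Besides the shell and the picture viewer there is one more tool, called after "Call:" as name(argument=value, ...), one argument or row to a line, values as JSON. play_rows: Moves the arm, as the interface text tells. Its arguments: {"type":"object","properties":{"deltas":{"type":"array","items":{"type":"array","items":{"type":"number"}}},"grip_force":{"type":"number"}},"required":["deltas"]}

```bash
mkdir -p pics; cat > h.py <<'E'
import numpy as np, cv2
from workcell import telemetry, vision, workorder
def cam(n):
    c=vision.camera_info(n); return np.array(c["mtx"],float),np.array(c["rvec"],float).reshape(3),np.array(c["tvec"],float).reshape(3)
def onplane(n,pts,z):
    K,r,t=cam(n); R=cv2.Rodrigues(r)[0]; C=-R.T@t
    p=np.c_[np.array(pts,float).reshape(-1,2),np.ones(len(np.array(pts).reshape(-1,2)))]
    d=(R.T@np.linalg.inv(K)@p.T).T
    return C+d*((z-C[2])/d[:,2])[:,None]
def proj(n,P):
    K,r,t=cam(n); return cv2.projectPoints(np.array(P,float).reshape(-1,1,3),r,t,K,None)[0].reshape(-1,2)
def save(n,f):
    im=vision.grab_frame(n); cv2.imwrite(f,im[:,:,::-1]); return im
E
python3 - <<'E'
from h import *
for n in("top","scene"):
    save(n,f"pics/{n}0.png"); K,r,t=cam(n); print(n,K[0,0],-cv2.Rodrigues(r)[0].T@t)
s=telemetry.observe(); print(s)
E
```

```text
top 579.6520247505721 [0.28004134 0.01591493 1.41974294]
scene 503.23346759143493 [ 1.31091859 -0.25492038  1.29262453]
{'clock': 0.1, 'qpos': array([-1.29217483,  0.52192685, -0.03631649,  1.59991816,  0.02119471,
        1.02105103, -0.11277452]), 'qd': array([ 2.41053353e-03,  1.07728877e-03,  1.69657477e-05, -2.20111578e-03,
        2.89324865e-04,  7.06848699e-04, -4.69385271e-04]), 'joint_efforts': array([ 4.57594244e-03, -9.28482485e+01,  1.98495425e+00, -3.70524752e+01,
        1.81745086e-02,  5.72852834e-03, -4.78310085e-05]), 'position': array([0.21356086, 0.58709618, 0.23081232]), 'tool_rot': array([-1.50305862,  1.56987764, -1.85187846]), 'force': array([ 0.10043153,  0.35302044, -0.45619066]), 'moment': array([-0.00275283,  0.06292388, -0.03612432]), 'grip_width': 0.0853455499384046}
```

View pics/top0.png

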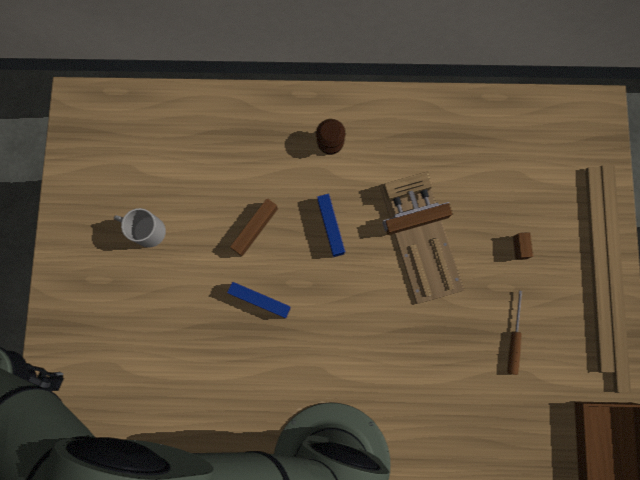

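View pics/scene0.png

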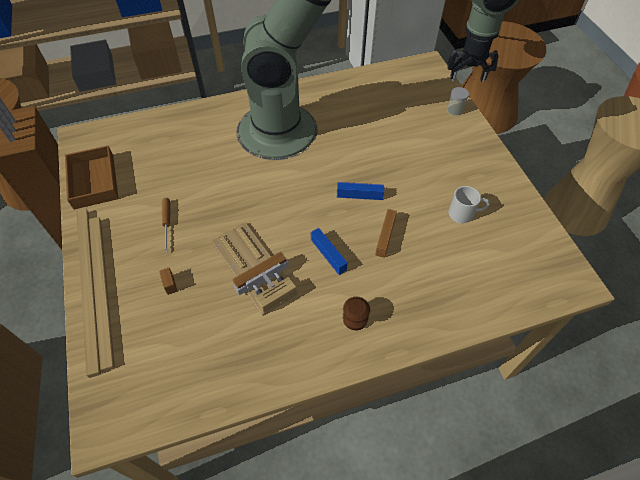

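Candidates for the rail in the top view: the brown bar at (254,228); blue bars at (331,225) and (260,300), ruled out by colour; the offcut at (523,246), too short; the clipped crosspiece at (419,218), part of the jig. I choose (254,228). Next I check it in a crop, along with the jig.

```bash
python3 - <<'E'
from h import *
im=cv2.imread("pics/top0.png")
a=cv2.resize(im[190:265,220:290],None,fx=5,fy=5,interpolation=cv2.INTER_CUBIC)
b=cv2.resize(im[165:310,375:470],None,fx=4,fy=4,interpolation=cv2.INTER_CUBIC)
o=np.zeros((max(a.shape[0],b.shape[0]),a.shape[1]+b.shape[1]+10,3),np.uint8)
o[:a.shape[0],:a.shape[1]]=a;o[:b.shape[0],a.shape[1]+10:]=b
cv2.imwrite("pics/crop1.png",o);print(o.shape)
# colours across rail
for p in [(254,228),(248,222),(260,233),(243,245),(419,216),(419,224)]: print(p,im[p[1],p[0]])
E
```

```text
(580, 740, 3)
(254, 228) [38 59 88]
(248, 222) [33 51 72]
(260, 233) [ 64  92 114]
(243, 245) [35 58 87]
(419, 216) [31 51 78]
(419, 224) [25 35 51]
```

View pics/crop1.png

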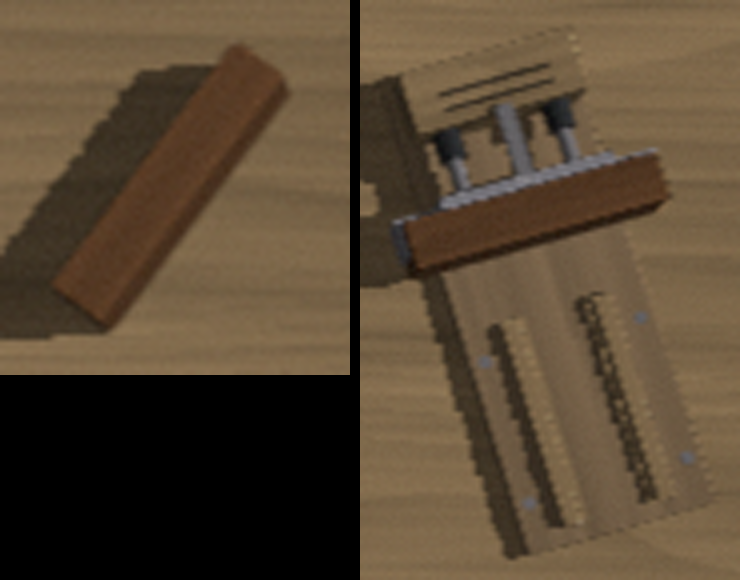

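The crop shows a plain brown bar, its top face with a dark side strip to the right, so it is the rail. The jig points up and slightly left, with the marks at the back (top) near (499,85) in the crop and the guides below. Now I measure.

```bash
python3 - <<'E'
from h import *
im=cv2.imread("pics/top0.png"); hsv=cv2.cvtColor(im,cv2.COLOR_BGR2HSV)
def rect(x0,y0,x1,y1,z,vmin):
    for v in vmin:
        m=cv2.inRange(hsv,(0,125,v),(14,255,140)); k=np.zeros_like(m);k[y0:y1,x0:x1]=m[y0:y1,x0:x1]
        k=cv2.morphologyEx(k,cv2.MORPH_CLOSE,np.ones((3,3)))
        c=max(cv2.findContours(k,cv2.RETR_EXTERNAL,cv2.CHAIN_APPROX_NONE)[0],key=cv2.contourArea)
        P=onplane("top",c.reshape(-1,2),z)[:,:2]*1000
        (cx,cy),(w,h),a=cv2.minAreaRect(P.astype(np.float32))
        if w<h: a+=90;w,h=h,w
        print(v,"c",round(cx,1),round(cy,1),"size",round(w,1),round(h,1),"ang",round((a+90)%180-90,1))
print("rail");rect(220,190,290,265,.045,(30,50,60,70,75,80))
print("cross");rect(380,190,460,240,.0575,(30,50,60,70,75))
def crop(p): return (375+(p[0]-360)/4-.375,165+p[1]/4-.375)
bed=onplane("top",[crop(p) for p in [(525,556),(712,503)]],.012)*1000
print("bed rear corners",bed.round(1)[:,:2], np.linalg.norm(bed[1]-bed[0]), "mid",bed.mean(0)[:2])
blk=onplane("top",[crop(p) for p in [(402,80),(575,28)]],.052)*1000
print("block back corners",blk.round(1)[:,:2], np.linalg.norm(blk[1]-blk[0]),"mid",blk.mean(0)[:2])
mk=onplane("top",[crop(p) for p in [(440,95),(550,65),(447,109),(553,81)]],.052)*1000
print("marks",mk.round(1)[:,:2])
d=blk.mean(0)-bed.mean(0);print("axis",np.degrees(np.arctan2(d[1],d[0])),np.linalg.norm(d[:2]))
E
```

```text
rail
30 c 546.9 194.6 size 149.4 37.9 ang -34.7
50 c 546.9 194.6 size 149.4 37.9 ang -34.7
60 c 547.3 194.3 size 148.4 37.9 ang -34.7
70 c 547.5 194.2 size 148.0 37.9 ang -34.7
75 c 547.4 194.0 size 147.9 37.5 ang -34.7
80 c 547.1 193.5 size 147.9 36.6 ang -34.5
cross
30 c 570.8 -200.6 size 161.5 34.8 ang -72.3
50 c 570.7 -201.5 size 159.6 33.8 ang -73.1
60 c 571.0 -202.3 size 157.9 33.8 ang -73.1
70 c 573.9 -202.2 size 156.3 28.2 ang -73.1
75 c 574.0 -202.4 size 156.0 28.1 ang -73.1
bed rear corners [[ 370.1 -199.4]
 [ 404.1 -312.8]] 118.4116889983466 mid [ 387.10567718 -256.11950904]
block back corners [[ 654.5 -121.5]
 [ 689.1 -227. ]] 111.09619191831 mid [ 671.80136483 -174.25193069]
marks [[ 645.5 -144.5]
 [ 665.5 -211.5]
 [ 636.8 -148.7]
 [ 655.4 -213.2]]
axis 16.04320895883803 296.2329066007654
```

```bash
cat >> h.py <<'E'
def tool():
    s=telemetry.observe(); r,p,y=s["tool_rot"]
    from scipy.spatial.transform import Rotation as Ro
    R=Ro.from_euler("xyz",[r,p,y]).as_matrix(); return s,R
def rep():
    s,R=tool(); print("t",round(s["clock"],2),"pos",(s["position"]*1000).round(1),"yang",round(np.degrees(np.arctan2(R[1,1],R[0,1])),2),"xax",R[:,0].round(3),"F",s["force"].round(1),"w",round(s["grip_width"]*1000,1),"q",s["qpos"].round(2))
E
python3 -c "
from h import *
rep();print(onplane('top',[(143,228),(330,137)],.08))"
```

```text
t 0.1 pos [213.6 587.1 230.8] yang 70.01 xax [-0.    -0.001 -1.   ] F [ 0.1  0.4 -0.5] w 85.3 q [-1.29  0.52 -0.04  1.6   0.02  1.02 -0.11]
[[0.53171917 0.45212215 0.08      ]
 [0.76376209 0.01467573 0.08      ]]
```

Call:
play_rows(
  deltas=[
    [34, -39, 0, 0, 0, -2, 85],
    [34, -39, 0, 0, 0, -2, 85],
    [34, -39, 0, 0, 0, -2, 85],
    [34, -39, 0, 0, 0, -2, 85],
    [34, -39, 0, 0, 0, -2, 85],
    [34, -39, 0, 0, 0, -2, 85],
    [34, -39, 0, 0, 0, -2, 85],
    [34, -39, 0, 0, 0, 0, 85],
  ],
  grip_force=60,
)

```text
clock: 1.1
position: [0.4864, 0.2739, 0.2312]
tool_rot: [-1.885, 1.571, -2.479]
force: [0.6, 0.8, -0.1]
grip_width: 0.085
```

```bash
python3 -c "
from h import *
rep()"
```

```text
t 1.1 pos [486.4 273.9 231.2] yang 55.99 xax [-0. -0. -1.] F [ 0.6  0.8 -0.1] w 85.0 q [-0.7   0.42  0.1   1.78 -0.05  0.94  0.41]
```

Call:
play_rows(
  deltas=[
    [32, -38, 0, 0, 0, -0.7, 85],
    [32.6, -38.4, 0, 0, 0, 0, 85],
    [0, 0, -50, 0, 0, 0, 85],
    [0, 0, -50, 0, 0, 0, 85],
    [0, 0, -40, 0, 0, 0, 85],
    [0, 0, -31, 0, 0, 0, 85],
  ],
)

```text
clock: 1.85
position: [0.5496, 0.1987, 0.0583]
tool_rot: [-2.109, 1.569, -2.715]
force: [0.9, 0.1, -0.1]
grip_width: 0.0849
```

```bash
python3 - <<'E'
from h import *
rep()
im=save("scene","pics/s1.png")[:,:,::-1]; t=save("top","pics/t1.png")[:,:,::-1]
u,v=proj("scene",[[.551,.197,.045]])[0].astype(int);a=cv2.resize(im[v-55:v+35,u-50:u+50],None,fx=4,fy=4,interpolation=cv2.INTER_CUBIC)
u,v=proj("top",[[.551,.197,.045]])[0].astype(int);b=cv2.resize(t[v-45:v+45,u-50:u+50],None,fx=4,fy=4,interpolation=cv2.INTER_CUBIC)
cv2.imwrite("pics/c2.png",np.hstack([a,b]))
E
```

```text
t 1.85 pos [549.6 198.7  58.3] yang 55.31 xax [-0.002 -0.001 -1.   ] F [ 0.9  0.1 -0.1] w 84.9 q [-0.51  0.69  0.09  1.83 -0.1   0.62  0.6 ]
```

View pics/c2.png

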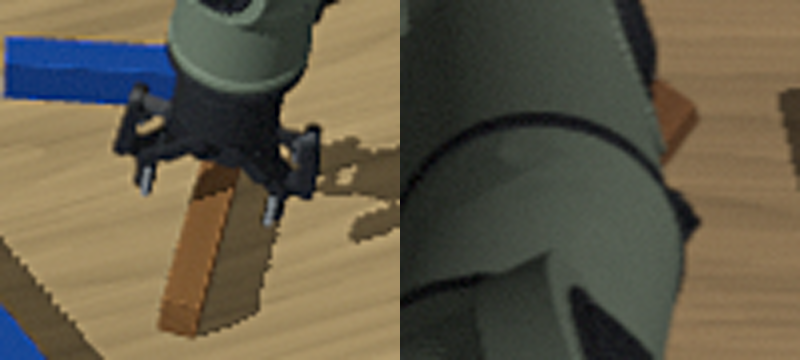

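The open fingers straddle the rail (fingers at (145,180) and (270,215), rail between them). Next: descend and grip.

Call:
play_rows(
  deltas=[
    [0, 0, -24, 0, 0, 0, 85],
    [0, 0, -20, 0, 0, 0, 85],
    [0, 0, 0, 0, 0, 0, 15],
    [0, 0, 0, 0, 0, 0, 15],
    [0, 0, 0, 0, 0, 0, 15],
    [0, 0, 0, 0, 0, 0, 15],
    [0, 0, 0, 0, 0, 0, 15],
  ],
  grip_force=70,
)

```text
clock: 2.82
position: [0.5507, 0.1992, 0.0174]
tool_rot: [1.069, 1.569, 0.463]
force: [-0.8, 0.2, 8.6]
grip_width: 0.0289
```

```bash
python3 -c "
from h import *
rep()"
```

```text
t 2.83 pos [550.7 199.2  17.4] yang 55.31 xax [ 0.001  0.001 -1.   ] F [-0.8  0.2  8.6] w 28.9 q [-0.5   0.76  0.08  1.84 -0.1   0.54  0.61]
```

Call:
play_rows(
  deltas=[
    [0, 0, 30, 0, 0, 0, 15],
    [0, 0, 50, 0, 0, 0, 15],
    [0, 0, 30, 0, 0, 0, 15],
    [-8, -44, 0, 0, 0, 5, 15],
    [-8, -44, 0, 0, 0, 5, 15],
    [-8, -44, 0, 0, 0, 5, 15],
    [-8, -44, 0, 0, 0, 5, 15],
    [-8, -44, 0, 0, 0, 5, 15],
  ],
)

```text
clock: 3.82
position: [0.51, -0.0225, 0.1269]
tool_rot: [0.017, 1.57, -0.149]
force: [1.3, -0.7, -1.3]
grip_width: 0.0291
```

Call:
play_rows(
  deltas=[
    [-8, -44, 0, 0, 0, 5, 15],
    [-8, -44, 0, 0, 0, 5, 15],
    [-8, -44, 0, 0, 0, 5, 15],
    [-8, -44, 0, 0, 0, 5, 15],
    [-6, -35, 0, 0, 0, 6.3, 15],
    [0, 0, 0, 0, 0, 0, 15],
    [0, 0, 0, 0, 0, 0, 15],
  ],
)

```text
clock: 4.7
position: [0.4724, -0.2316, 0.1266]
tool_rot: [0.024, 1.57, 0.313]
force: [-0.0, 0.9, -1.7]
grip_width: 0.0292
```

```bash
python3 - <<'E'
from h import *
rep()
im=save("scene","pics/s2.png")[:,:,::-1]; t=save("top","pics/t2.png")[:,:,::-1]
u,v=proj("scene",[[.5,-.22,.08]])[0].astype(int);print(u,v);a=cv2.resize(im[v-65:v+65,u-65:u+65],None,fx=3,fy=3,interpolation=cv2.INTER_CUBIC)
u,v=proj("top",[[.5,-.22,.08]])[0].astype(int);print(u,v);b=cv2.resize(t[v-65:v+65,u-65:u+65],None,fx=3,fy=3,interpolation=cv2.INTER_CUBIC)
cv2.imwrite("pics/c3.png",np.hstack([a,b]))
E
```

```text
t 4.7 pos [ 472.4 -231.6  126.6] yang 106.56 xax [ 0.  0. -1.] F [-0.   0.9 -1.7] w 29.2 q [ 0.44  0.51 -0.13  1.95  0.1   0.69  2.11]
245 243
428 246
```

View pics/c3.png

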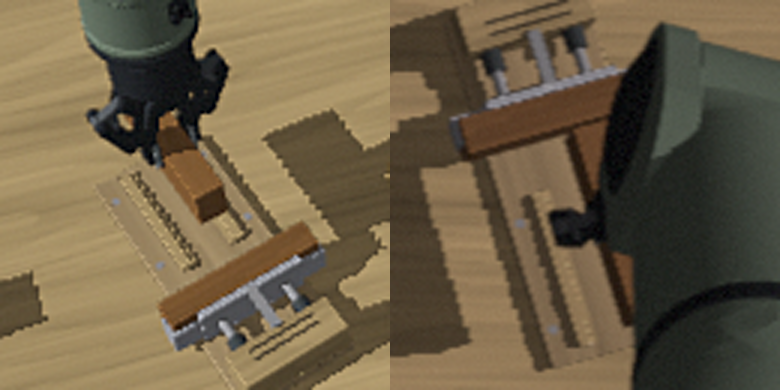

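The rail is held flat over the channel (front end at about (207,200) in the left crop). Next I lower it to just above the guides and compare there.

Call:
play_rows(
  deltas=[
    [0, 0, -40, 0, 0, 0, 15],
    [0, 0, -30, 0, 0, 0, 15],
    [0, 0, -11, 0, 0, 0, 15],
    [0, 0, 0, 0, 0, 0, 15],
  ],
)

```text
clock: 5.3
position: [0.4724, -0.2315, 0.0453]
tool_rot: [2.462, 1.57, 2.753]
force: [-0.0, -0.5, -1.5]
grip_width: 0.0292
```

```bash
python3 - <<'E'
from h import *
rep()
im=save("scene","pics/s3.png")[:,:,::-1]
u,v=245,250
a=cv2.resize(im[v-45:v+65,u-55:u+60],None,fx=5,fy=5,interpolation=cv2.INTER_CUBIC)
c,s=np.cos(np.radians(16.6)),np.sin(np.radians(16.6))
def J(x,y,z): return [(530+c*x-s*y)/1e3,(-215+s*x+c*y)/1e3,z/1e3]
def px(p): return tuple(int(q) for q in (proj("scene",[p])[0]-[u-55,v-45]+.5)*5)
for q in [(-10,19,20),(-10,-19,20),(-140,19,20),(-140,-19,20),(30,80,57.5),(30,-80,57.5),(150,55,52),(150,-55,52),(15,15,28),(15,-15,28),(15,15,73),(15,-15,73)]:
    cv2.circle(a,px(J(*q)),2,(0,255,255),-1)
cv2.imwrite("pics/c4.png",a)
E
```

```text
t 5.3 pos [ 472.4 -231.5   45.3] yang 106.66 xax [-0.001  0.    -1.   ] F [-0.  -0.5 -1.5] w 29.2 q [ 0.42  0.65 -0.11  1.99  0.13  0.51  2.08]
```

View pics/c4.png

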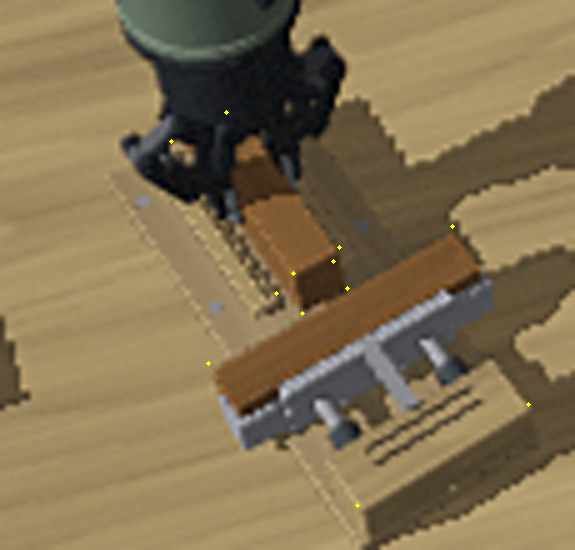

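Overlay check: the jig's features sit about (+6,+7) crop px from the predictions and the rail front about (+2,-2). That puts the rail roughly 1 mm to jig -y, within the play. I shift it +0.7 mm in jig y and lower gently.

Call:
play_rows(
  deltas=[
    [-0.2, 0.7, -5, 0, 0, 0, 15],
    [0, 0, -5, 0, 0, 0, 15],
    [0, 0, -3, 0, 0, 0, 15],
    [0, 0, -2, 0, 0, 0, 15],
    [0, 0, -1, 0, 0, 0, 15],
    [0, 0, 0, 0, 0, 0, 15],
  ],
)

```text
clock: 6.1
position: [0.4721, -0.2314, 0.0294]
tool_rot: [-0.642, 1.571, -0.352]
force: [-0.1, 0.7, -0.5]
grip_width: 0.0289
```

```bash
python3 - <<'E'
from h import *
rep()
im=save("scene","pics/s4.png")[:,:,::-1]
u,v=245,250
a=cv2.resize(im[v-45:v+65,u-55:u+60],None,fx=5,fy=5,interpolation=cv2.INTER_CUBIC)
cv2.imwrite("pics/c5.png",a)
E
```

```text
t 6.1 pos [ 472.1 -231.4   29.4] yang 106.61 xax [ 0. -0. -1.] F [-0.1  0.7 -0.5] w 28.9 q [ 0.42  0.68 -0.1   1.99  0.14  0.48  2.07]
```

View pics/c5.png

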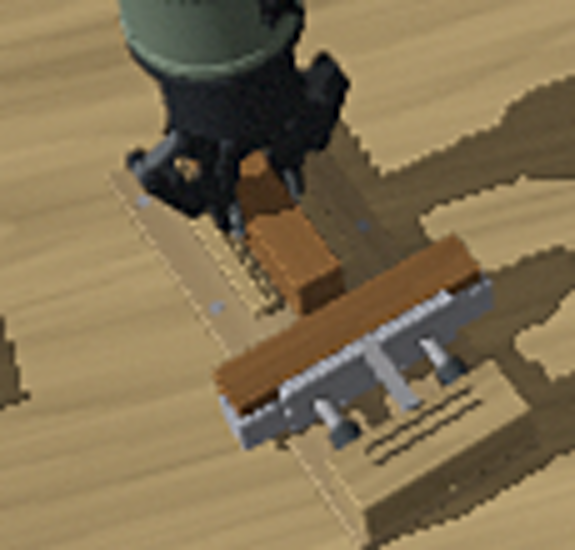

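The rail sits between the guides, just reaching the bed, with a gap to the crosspiece. Next I seat it and creep forward along the jig's x.

Call:
play_rows(
  deltas=[
    [0, 0, -0.6, 0, 0, 0, 15],
    [0, 0, 0, 0, 0, 0, 15],
  ],
)

```text
clock: 6.4
position: [0.4721, -0.2314, 0.0294]
tool_rot: [-1.091, 1.57, -0.801]
force: [-5.0, 2.1, 16.8]
grip_width: 0.0288
```

Call:
play_rows(
  deltas=[
    [3.8, 1.1, 0, 0, 0, 0, 15],
    [3.8, 1.1, 0, 0, 0, 0, 15],
    [1.9, 0.6, 0, 0, 0, 0, 15],
    [0, 0, 0, 0, 0, 0, 15],
  ],
)

```text
clock: 6.9
position: [0.4802, -0.2296, 0.0293]
tool_rot: [-2.952, 1.569, -2.663]
force: [-12.0, -3.5, 21.8]
grip_width: 0.0292
```

Call:
play_rows(
  deltas=[
    [0, 0, -0.0, 0, 0, 0, 15],
    [0, 0, 0.5, 0, 0, 0, 15],
    [0, 0, 0, 0, 0, 0, 15],
  ],
)

```text
clock: 7.28
position: [0.4815, -0.2287, 0.0293]
tool_rot: [-1.331, 1.571, -1.041]
force: [-3.1, -1.8, 6.2]
grip_width: 0.029
```

Call:
play_rows(
  deltas=[
    [1.9, 0.6, 0, 0, 0, 0, 15],
    [1.9, 0.6, 0, 0, 0, 0, 15],
    [0, 0, 0, 0, 0, 0, 15],
  ],
)

```text
clock: 7.65
position: [0.4851, -0.2276, 0.0294]
tool_rot: [-2.882, 1.57, -2.592]
force: [-4.5, -1.6, 8.3]
grip_width: 0.0289
```

Call:
play_rows(
  deltas=[
    [1.9, 0.6, 0, 0, 0, 0, 15],
    [0, 0, 0.1, 0, 0, 0, 15],
    [1.9, 0.6, 0, 0, 0, 0, 15],
    [0, 0, 0, 0, 0, 0, 15],
  ],
)

```text
clock: 8.15
position: [0.4891, -0.2262, 0.0294]
tool_rot: [-2.671, 1.571, -2.381]
force: [-2.0, -1.1, 6.0]
grip_width: 0.029
```

Call:
play_rows(
  deltas=[
    [1.9, 0.6, 0, 0, 0, 0, 15],
    [1.9, 0.6, 0, 0, 0, 0, 15],
    [0, 0, 0, 0, 0, 0, 15],
  ],
)

```text
clock: 8.52
position: [0.4914, -0.2255, 0.0293]
tool_rot: [2.974, 1.568, -3.02]
force: [-11.9, -3.2, 14.5]
grip_width: 0.0286
```

```bash
python3 - <<'E'
from h import *
rep()
im=save("scene","pics/s6.png")[:,:,::-1]
u,v=245,250
a=cv2.resize(im[v-45:v+65,u-55:u+60],None,fx=5,fy=5,interpolation=cv2.INTER_CUBIC)
cv2.imwrite("pics/c6.png",a)
E
```

```text
t 8.53 pos [ 491.4 -225.5   29.3] yang 106.57 xax [-0.003 -0.    -1.   ] F [-11.9  -3.2  14.5] w 28.6 q [ 0.39  0.69 -0.1   1.95  0.14  0.51  2.06]
```

View pics/c6.png

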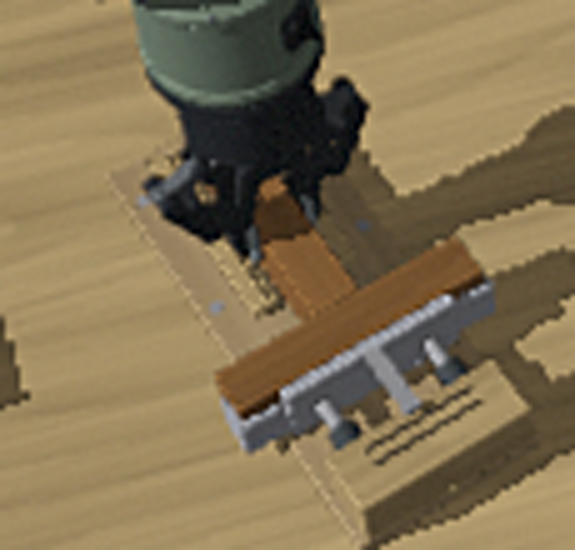

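Rail end is now at the crosspiece, the pointer still short of the marks. I ease the down-press slightly and push on.

Call:
play_rows(
  deltas=[
    [0, 0, 0.3, 0, 0, 0, 15],
    [1.9, 0.6, 0, 0, 0, 0, 15],
    [1.9, 0.6, 0, 0, 0, 0, 15],
    [0, 0, 0, 0, 0, 0, 15],
  ],
)

```text
clock: 9.07
position: [0.4951, -0.2244, 0.0294]
tool_rot: [2.968, 1.568, -3.026]
force: [-10.0, -3.1, 6.9]
grip_width: 0.0288
```

Call:
play_rows(
  deltas=[
    [1.9, 0.6, 0, 0, 0, 0, 15],
    [1.9, 0.6, 0, 0, 0, 0, 15],
    [0, 0, 0, 0, 0, 0, 15],
  ],
)

```text
clock: 9.45
position: [0.4981, -0.2234, 0.0294]
tool_rot: [2.946, 1.566, -3.048]
force: [-15.2, -4.7, 11.3]
grip_width: 0.0287
```

```bash
python3 - <<'E'
from h import *
rep()
A=cv2.imread("pics/s6.png");B=save("scene","pics/s7.png")[:,:,::-1]
f=lambda i:cv2.resize(i[260:350,215:310],None,fx=4,fy=4,interpolation=cv2.INTER_CUBIC)
cv2.imwrite("pics/c7.png",np.hstack([f(A),f(B)]))
# shift of crosspiece/carriage between frames by phase correlation on plate patch
E
```

```text
t 9.45 pos [ 498.1 -223.4   29.4] yang 106.54 xax [-0.004 -0.    -1.   ] F [-15.2  -4.7  11.3] w 28.7 q [ 0.38  0.7  -0.1   1.93  0.13  0.52  2.05]
```

Call:
play_rows(
  deltas=[
    [0, 0, 0.4, 0, 0, 0, 15],
    [1.9, 0.6, 0, 0, 0, 0, 15],
    [1.9, 0.6, 0.1, 0, 0, 0, 15],
    [0, 0, 0, 0, 0, 0, 15],
    [0, 0, 0, 0, 0, 0, 15],
  ],
)

```text
clock: 10.12
position: [0.502, -0.2222, 0.0295]
tool_rot: [2.923, 1.567, -3.071]
force: [-11.5, -5.8, 2.4]
grip_width: 0.029
```

```bash
python3 - <<'E'
from h import *
rep()
A=cv2.imread("pics/s6.png");B=save("scene","pics/s8.png")[:,:,::-1]
f=lambda i:cv2.resize(i[260:350,215:310],None,fx=4,fy=4,interpolation=cv2.INTER_CUBIC)
cv2.imwrite("pics/c8.png",np.hstack([f(A),f(B)]))
E
```

```text
t 10.12 pos [ 502.  -222.2   29.5] yang 106.54 xax [-0.004 -0.    -1.   ] F [-11.5  -5.8   2.4] w 29.0 q [ 0.38  0.7  -0.1   1.93  0.13  0.52  2.05]
```

View pics/c8.png

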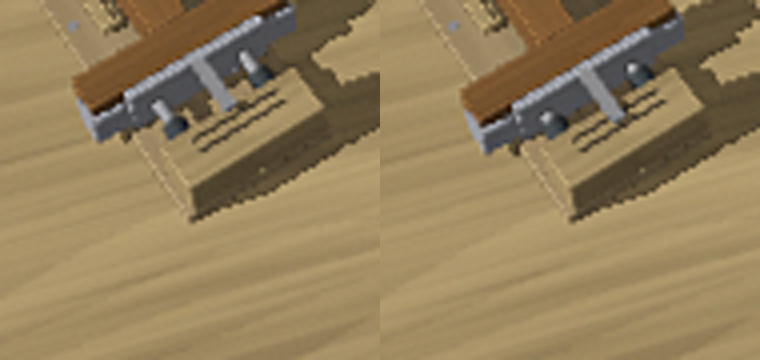

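```bash
python3 - <<'E'
from h import *
c,s=np.cos(np.radians(16.6)),np.sin(np.radians(16.6))
def J(x,y,z): return [(530+c*x-s*y)/1e3,(-215+s*x+c*y)/1e3,z/1e3]
P=proj("scene",[J(113,0,57),J(123,0,57)]); d=P[1]-P[0]; print("px per 10mm",d,np.linalg.norm(d))
g=lambda f:cv2.cvtColor(cv2.imread(f),cv2.COLOR_BGR2GRAY)
R=g("pics/scene0.png")
for name,(x0,y0,x1,y1) in {"left plate end":(233,278,250,298),"right end":(275,250,295,275),"tongue":(260,270,275,290)}.items():
  for f in ("s6","s7","s8"):
    I=g(f"pics/{f}.png"); k=4
    T=cv2.resize(R[y0:y1,x0:x1],None,fx=k,fy=k,interpolation=cv2.INTER_CUBIC)
    W=cv2.resize(I[y0-8:y1+10,x0-6:x1+10],None,fx=k,fy=k,interpolation=cv2.INTER_CUBIC)
    m=cv2.matchTemplate(W,T,cv2.TM_CCOEFF_NORMED);_,v,_,l=cv2.minMaxLoc(m)
    sh=np.array([l[0]/k-6,l[1]/k-8]); print(name,f,sh,round(v,2),"mm",round(float(sh@d/(d@d))*10,1))
E
```

```text
px per 10mm [1.8807483  2.65026409] 3.2497867484409046
left plate end s6 [0.25 0.5 ] 0.94 mm 1.7
left plate end s7 [1.75 2.25] 0.93 mm 8.8
left plate end s8 [2.25 3.5 ] 0.92 mm 12.8
right end s6 [0.5 0.5] 0.87 mm 2.1
right end s7 [1.75 2.25] 0.86 mm 8.8
right end s8 [2.5  3.25] 0.85 mm 12.6
tongue s6 [0.25 0.5 ] 0.91 mm 1.7
tongue s7 [1.75 2.5 ] 0.77 mm 9.4
tongue s8 [2.5  3.25] 0.7 mm 12.6
```

Call:
play_rows(
  deltas=[
    [0, 0, 0, 0, 0, 0, 15],
    [0, 0, 0, 0, 0, 0, 15],
    [0, 0, 0, 0, 0, 0, 15],
    [0, 0, 0, 0, 0, 0, 15],
    [0, 0, 0, 0, 0, 0, 15],
    [0, 0, 0, 0, 0, 0, 15],
  ],
)

```text
clock: 10.92
position: [0.502, -0.2222, 0.0295]
tool_rot: [2.927, 1.567, -3.067]
force: [-11.4, -6.2, 1.6]
grip_width: 0.029
```

```bash
python3 - <<'E'
from h import *
rep()
B=save("scene","pics/s9.png")[:,:,::-1]
cv2.imwrite("pics/c9.png",cv2.resize(B[190:330,190:310],None,fx=4,fy=4,interpolation=cv2.INTER_CUBIC))
E
```

```text
t 10.93 pos [ 502.  -222.2   29.5] yang 106.54 xax [-0.004 -0.    -1.   ] F [-11.4  -6.2   1.6] w 29.0 q [ 0.38  0.7  -0.1   1.93  0.13  0.52  2.05]
```

View pics/c9.png

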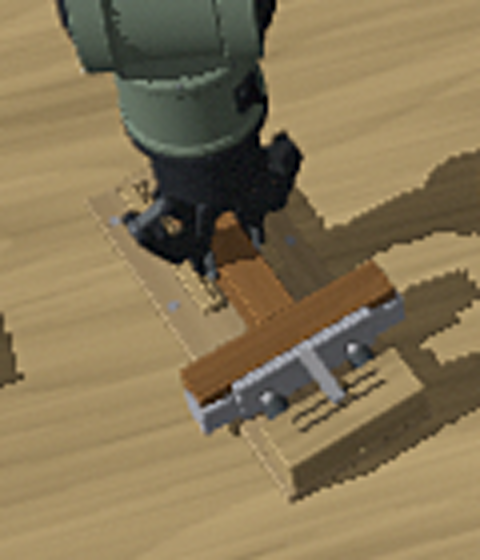

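The tip looks close to the far mark in this view, so I check it numerically with brightness profiles along the tongue and beside it.

```bash
python3 - <<'E'
from h import *
c,s=np.cos(np.radians(16.6)),np.sin(np.radians(16.6))
J=lambda x,y,z:[(530+c*x-s*y)/1e3,(-215+s*x+c*y)/1e3,z/1e3]
xs=np.arange(105,152,2.)
def prof(f,ys,z):
    g=cv2.cvtColor(cv2.imread(f"pics/{f}.png"),cv2.COLOR_BGR2GRAY)
    r=0
    for y in ys:
        p=proj("scene",[J(x,y,z) for x in xs]).astype(np.float32)
        r=r+cv2.remap(g,p[:,:1].copy(),p[:,1:].copy(),cv2.INTER_LINEAR)[:,0]/len(ys)
    return np.round(r).astype(int)
print("x      ",*xs.astype(int))
for y in(13,-13): print("marks",y,*prof("s9",[y-2,y,y+2],52))
for f in("scene0","s5" if 0 else "s6","s7","s9"): print("tongue",f,*prof(f,[-1,0,1],57))
A=cv2.imread("pics/s9.png").astype(int)
E
```

```text
x       105 107 109 111 113 115 117 119 121 123 125 127 129 131 133 135 137 139 141 143 145 147 149 151
marks 13 74 72 70 69 80 109 120 112 98 70 94 136 134 104 78 101 141 152 154 151 146 142 143 144
marks -13 78 78 78 75 79 109 133 137 111 81 101 134 143 127 90 83 121 141 144 143 139 139 142 145
tongue scene0 132 131 131 131 133 131 98 79 106 113 88 85 119 136 137 97 69 110 142 144 141 134 131 133
tongue s6 140 138 139 139 140 140 126 100 101 112 93 94 127 144 143 101 75 117 150 153 148 140 138 141
tongue s7 142 141 142 141 140 140 140 141 143 139 119 90 80 123 143 103 75 117 150 153 148 140 138 141
tongue s9 142 141 142 142 141 141 140 141 141 141 144 140 121 95 74 64 68 117 150 153 149 141 138 141
```

Referred to its rest edge (116.7 on this scale), the tip now stands at 130.0. That is 13 mm of travel, within 7–17, and the closeness to the far mark is parallax. The force of about 12.7 N along the push agrees. I hand in now.

```bash
python3 -c "
from h import *
print(workorder.job_done()); rep()"
```

```text
the job is handed in; nothing more can be done
None
the job is handed in; nothing more can be done
```

I gripped the brown 150 mm rail, laid it between the jig's guides and pushed it against the crosspiece. The job was handed in at about 11 s with the arm still holding and pushing; no verdict is reported.

**Last checks:**
- **Carriage travel:** image matching gave about 12.7 mm and the pointer-edge profile about 13.3 mm, against the 7–17 mm allowed.
- **Push:** about 12.7 N along the jig. The spring would give about 12.5 N at that travel. There was also about 2–3 N sideways, probably light contact with a guide.
- **Steadiness:** the arm's position and opening did not change over the last 0.8 s, and the force changed by under 1 N. The grip was set to 70 N at 29 mm opening.

**What disagreed:**
- **Pointer by eye:** in the last picture the tip looked nearly on the far mark, and reading it by eye suggested up to about 17 mm. The profile put this down to parallax, because the tip sits about 5 mm above the block. I handed in on the measured values.
- **Jig position:** the two cameras differed by a few mm along the push direction, so I set the final position by contact, force and the pointer.
- **Seating the rail:** the first press onto the bed reached about 22 N downward; I eased it to about 2 N before the end.

The path was kept clear of the other things, but I did not measure their positions again afterwards.

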